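Nip a support block in the bench caliper

TASK

Stand the aluminium support block upright on the bed of the bench caliper, between the anvil and the sliding jaw and with its 26 mm thickness across the jaws, and let go of it. Then slide the jaw by its thumb grip until the block is lightly but firmly nipped between jaw and anvil (about 8 N on the block, over and above the slide's own friction, held for a moment), never squeezing so hard that the jaw cocks on its beam, and let go, leaving the block nipped and square. Leave the other things on the bench where they are.

Things in the scene. Friction and masses are not known exactly. Their poses are not given: they have to be found in the camera images.
- block_center (a point): The support block to be gripped in the caliper: a plain aluminium rectangular block with two small dark screw holes in its top, 40 mm (its x) by 26 mm (its y, the thickness to go across the jaws) by 50 mm tall (its z), 0.14 kg, standing upright among the tube, rod and standoff. This point is its centre, 25 mm above its underside.
- gauge: Bench caliper, fixed to the table: dark steel bed 150 mm (x) by 340 mm (y), 10 mm thick; the block is to stand on its top. Origin under the bed's centre at table height, z up, y along the beam. The steel beam (22 mm wide, top 32 mm above the table) lies along y at x = +45 mm. The measuring line runs along y at x = -30 mm, 36 mm above the table, over the bed.
- anvil_post (a point): Point on the measuring line where the round steel anvil spindle (26 mm diameter) leaves the face of its dark fixed post (36 mm wide, 62 mm high), at y = -105 mm of the caliper. The spindle's flat end looks to +y. It is screwed out by an unknown, unmeasured amount: its end lies 5 to 39 mm from this point (y = -100 to -66 mm) and does not yield.
- carriage (a joint): Sliding of the jaw along the beam, m: 0 fully open, growing as the jaw closes towards -y of the caliper; at value q the jaw's face is at y = 0.055 - q in the caliper's frame. It slides with about 2.5 N of friction, stays where it is left, and can go to 0.14.
- jaw: Sliding jaw: steel sleeve on the beam (36 mm wide, 70 mm long, top 43 mm above the table) with a flat arm 14 mm thick reaching 112 mm to -x across the bed, top 48 mm up. Origin in the sleeve, 36 mm above the table; axes as the caliper's while square. A springy fit: it cocks about the vertical through its origin, 0.02 rad per N m, so a 10 N squeeze on the block cocks it 0.015 rad.
- jaw_face (a point): Centre of the jaw's measuring face, 75 mm from the beam's middle and 36 mm above the table; the face looks to -y of the caliper.
- thumb_grip (a point): Thumb grip on top of the jaw's sleeve: an upright dark steel block 24 mm (x) by 14 mm (y) by 36 mm tall, from 43 to 79 mm above the table. This point is in its middle, 62 mm above the table. It can be pinched from above across its 14 mm, or pushed from its +y side.
- tube_mid (a point): bystander: aluminium tube standing on end, 32 mm outside, 22 mm bore, 50 mm tall; point at its centre
- rod_center (a point): bystander: solid aluminium rod standing on end, 24 mm diameter, 55 mm tall; point at its centre
- standoff_mid (a point): bystander: brown ribbed insulator standoff, 38 mm diameter, 45 mm tall; point at its centre
- busbar: bystander: flat copper bar, 150 x 30 x 6 mm, lying beyond the caliper; origin under its centre
- screwdriver: bystander: screwdriver 200 mm long lying near the right edge; origin under its middle
- wrench: bystander: spanner 160 mm long lying at the left beyond the workpieces; origin under its middle
- block: The same support block as a body; its origin lies under its centre, axes as for its centre point.

How it is judged:
By the outcome, as a careful person would: the job done as asked, in the order asked, and still so for the second after the job is handed in, with the robot touching nothing.
It also fails if it takes over 58 s, if anything falls off the work surface, if the arm or the gripper's body presses on something with over 40 N, if the wrist force passes 120 N, or if a joint passes its speed limit or range.

ROBOT

A 6-joint arm with a two-finger parallel gripper is mounted at the origin on the work surface. World frame = base frame: x ahead of the robot, y to its left, z up, the work surface at z = 0. Lengths are in mm, angles in rad, forces in N, time in s.
With the tool pointing down it reaches from about 375 to 975 mm from the base axis. Payload 3.8 kg.
Tool frame: the origin (TCP) lies at the very end of the fingers, on their centre line; the grasp point (between the pads) lies 19 mm behind it; z points along the fingers, y is the line along which they close (so a half turn about z gives the same grasp; the last joint's range is limited). The gripper opens to 88 mm and grips with 3 to 60 N. Pads are 18 mm wide; open, the fingers measure 123 mm over their backs; the gripper's body (75 mm by 187 mm) begins 45 mm behind the grasp point.
Start: joints at [-1.339, 0.264, 1.604, -0, 1.274, -0.037], TCP at [179.258, -650.757, 238.706] pointing down, gripper open.
Joint ranges: [-2.63, 2.63], [-0.94, 2.18], [0.31, 2.57], [-1.31, 4.45], [0, 2.66], [-2.55, 2.55]. Speed limits (rad/s): [2.57, 2.57, 3.14, 3.14, 3.14, 3.14].

INTERFACE

Orientations are given as a unit quaternion [x, y, z, w].
In Python, from plant import * gives the robot as it stands.
- The arm moves only by the tool play_rows, never from a script. Its argument "series" is a list of rows, each a list of 5 numbers: the finger opening in cm, from 0 to 8.81, then the shift along the tool's x, y, z in cm, then the turn about the tool's z in degrees. A call has 1 to 20 rows; each row is the pose to reach, as a shift and turn from the pose commanded when the call began, along the tool's axes at that moment; what a row does not reach only later rows make up. A row lasts 1/10 s, in which the tool goes at most 50 mm and 8.59 degrees, less where a joint would pass 70% of its speed; a pose out of reach is approached as far as the arm can. A call with a gripper value outside its range is refused whole. The fingers move at their own pace and stop on an object; the grip force is fixed at half the most. Time passes only in rows, so rows that repeat a pose let the fingers close. It gives the time, the measured TCP pose, the force, the opening and the grip force at its end, in the units of the state.
- get_state(): the state, without advancing time (a new reading comes with each control period).
- snapshot(name): name is "side" or "top"; returns a dict with "frame" (480x640x3 uint8, blue, green, red), "fx", "fy", "cx", "cy" (pixels), "eye" and "orientation" of the camera in the world. Camera axes: x right, y up, looking along -z (the intrinsics and any distortion apply to the point x, -y, -z); pixel columns grow to the right and rows downward; lengths in mm; the calibration is good to about 2 mm. A picture is of the moment at which its call begins. There is no depth.
- finish_job(): hands the job in; it is judged then, once.
Trained networks look in the newest picture that a camera, given by its name, has taken for a name from the list of things; names that differ only in an ending like _2 or _b are one class to them, and where a whole thing is asked for, a point or a joint stands for the part that bears it (a point fixed in the world has none). Each returns a list of dicts, best first, with "p" (0 to 1); they miss things now and then, are a little off and sometimes report something else, mostly with a low value. They report only what shows in the picture. A call takes as long as a camera call.
- recognise(camera, target): "xyz" ([x, y, z] in mm, in the coordinates of the camera as it stood for that picture, good to about 4 mm: the middle of the surface that is visible of it).
The state is a dict: "t": time; "q": joint angles; "joint_velocities": joint speeds; "joint_efforts": joint torques, N m; "tcp_pos": TCP position; "eef_rot": TCP orientation; "force": force on the tool from outside, world axes, zero at the start; "moment": the same for the moment, N m; "opening": finger opening in mm; "gripper_force": force on a finger pad.
Only numpy, scipy, OpenCV 4.12 (cv2) and the standard library are available. Lean on these libraries where they do the work, as an engineer would, in place of code of your own. Each camera call takes 0.05 s, during which the arm holds its last target. There are 200 camera calls.

## Working session

There is one attempt and no reset: what is moved stays moved. The work goes in short steps, Python scripts to look and compute and a tool call to move; the robot and the scene stay as the last step left them, time stands still between calls to the robot, and variables do not carry over. Pictures are saved under pics/ and viewed, at most 10 in all, crops included, and the job is handed in when it is done.

Besides the shell and the picture viewer there is one more tool, called after "Emit:" in YAML: its name, and indented under it one key for each argument. play_rows: Moves the arm, as the interface text tells. Its arguments: {"type":"object","properties":{"series":{"type":"array","items":{"type":"array","items":{"type":"number"}}}},"required":["series"]}

```bash
mkdir -p pics; cat > h.py <<'E'
from plant import *
import numpy as np, cv2
from scipy.spatial.transform import Rotation as R
def cam(n):
    s=snapshot(n); return s
def w(s,p): return R.from_quat(s["orientation"]).apply(p)+np.array(s["eye"])
def ray(s,u,v,z):
    d=R.from_quat(s["orientation"]).apply([(u-s["cx"])/s["fx"],-(v-s["cy"])/s["fy"],-1.]); e=np.array(s["eye"])
    return e+d*(z-e[2])/d[2]
def proj(s,P):
    c=R.from_quat(s["orientation"]).inv().apply(np.array(P,float)-s["eye"]); return s["cx"]+s["fx"]*c[0]/-c[2], s["cy"]-s["fy"]*c[1]/-c[2]
E
python3 - <<'E'
from h import *
for n in("top","side"):
    s=cam(n); cv2.imwrite(f"pics/{n}1.png",s["frame"]); print(n,s["eye"],s["orientation"],s["fx"],s["fy"],s["cx"],s["cy"],[k for k in s])
    for t in("block_center","block","gauge","anvil_post","jaw_face","thumb_grip","jaw","tube_mid","rod_center","standoff_mid"):
        print(t,[(np.round(w(s,r["xyz"])).tolist(),round(r["p"],2)) for r in recognise(n,t)[:2]])
st=get_state();print(st["t"],st["tcp_pos"],st["eef_rot"],st["force"],st["opening"])
E
```

```text
top [ 498.42996208  -17.80736129 1270.314052  ] [ 0.02150684 -0.03388536 -0.69894156  0.71405178] 503.21314727207715 503.21314727207715 321.30427523604976 241.28039872700955 ['frame', 'fx', 'fy', 'cx', 'cy', 'eye', 'orientation']
block_center [([429.0, -330.0, 24.0], 0.66), ([553.0, 307.0, 50.0], 0.52)]
block [([544.0, 300.0, 53.0], 0.76)]
gauge [([541.0, -104.0, 10.0], 0.66)]
anvil_post [([541.0, -101.0, 7.0], 0.79)]
jaw_face [([581.0, -49.0, 41.0], 0.79)]
thumb_grip [([584.0, -52.0, 41.0], 0.71)]
jaw [([578.0, -47.0, 44.0], 0.87)]
tube_mid [([423.0, 308.0, 41.0], 0.63)]
rod_center [([561.0, 195.0, 53.0], 0.55)]
standoff_mid [([424.0, 191.0, 43.0], 0.68)]
side [316.38949939 731.62093147 551.58509044] [-0.0959437   0.49653836  0.85124894 -0.14007034] 482.87307808790865 482.87307808790865 311.82876930141316 242.11547303260807 ['frame', 'fx', 'fy', 'cx', 'cy', 'eye', 'orientation']
block_center [([545.0, 322.0, 38.0], 0.84), ([417.0, -308.0, 23.0], 0.51)]
block [([543.0, 320.0, 41.0], 0.71)]
gauge [([533.0, -43.0, 10.0], 0.69), ([692.0, 302.0, 9.0], 0.27)]
anvil_post []
jaw_face [([568.0, -44.0, 40.0], 0.56)]
thumb_grip [([564.0, -50.0, 35.0], 0.83), ([558.0, 212.0, 32.0], 0.26)]
jaw [([570.0, -45.0, 38.0], 0.69)]
tube_mid [([420.0, 326.0, 34.0], 0.95)]
rod_center [([556.0, 207.0, 35.0], 0.91)]
standoff_mid [([429.0, 214.0, 36.0], 0.93)]
1.1 [ 179.26707905 -650.75606308  238.71040915] [ 9.90982934e-01  1.33988154e-01  5.33630096e-06 -6.20958310e-06] [ 0.14263888  0.36078662 -0.01146292] 87.97407713225778
```

View pics/top1.png

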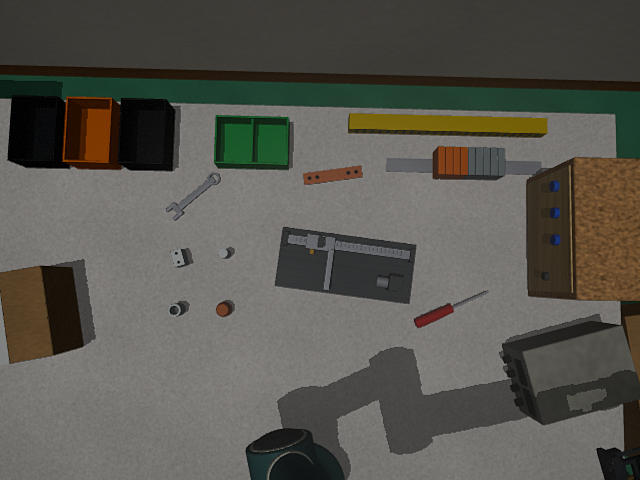

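View pics/side1.png

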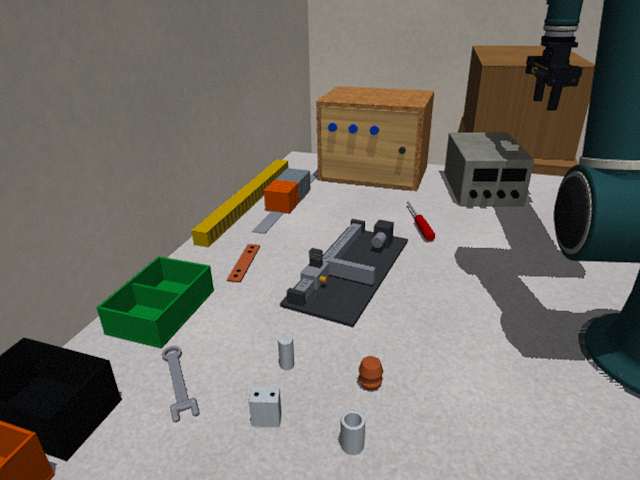

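The top view shows the caliper lying along world y, with its bed corners near (285,228), (416,243), (410,303), (276,287). The jaw arm is at (329,265), the anvil at (385,282) and the block at (179,258). The side view shows the block upright at (265,407), its long face towards the camera.

```bash
python3 - <<'E'
from h import *
a=cv2.imread("pics/top1.png"); b=cv2.imread("pics/side1.png")
A=cv2.resize(a[222:310,270:422],None,fx=5,fy=5,interpolation=cv2.INTER_CUBIC)  #760x440
B=cv2.resize(a[242:272,160:200],None,fx=5,fy=5,interpolation=cv2.INTER_CUBIC)
C=cv2.resize(b[380:432,240:290],None,fx=3,fy=3,interpolation=cv2.INTER_CUBIC)
o=np.zeros((600,760,3),np.uint8); o[:440]=A; o[445:595,:200]=B; o[442:598,250:400]=C
cv2.imwrite("pics/crop1.png",o)
E
```

```text
(no output)
```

View pics/crop1.png

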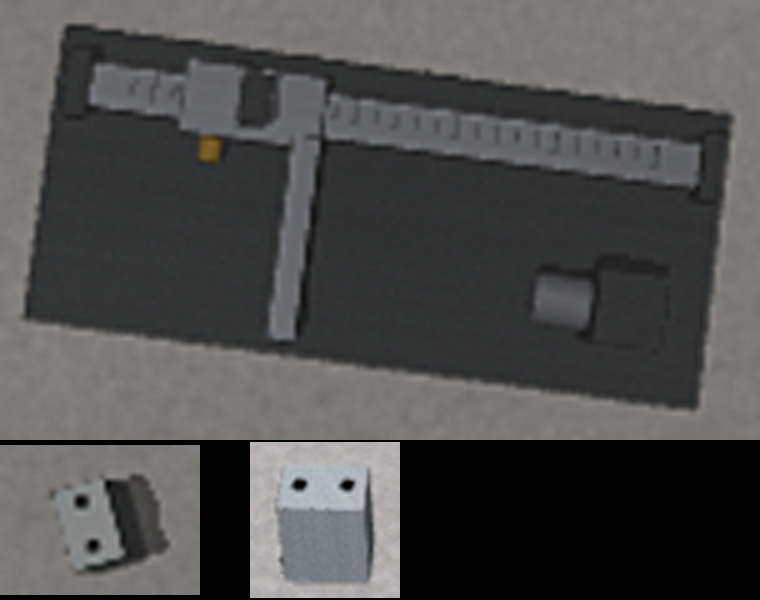

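```bash
cat >> h.py <<'E'
def bedpose(c):
    m=np.mean(c,0); d=(c[1]-c[0])+(c[2]-c[3]); yv=-d[:2]/np.linalg.norm(d[:2])  # caliper +y
    return m[:2],yv
E
python3 - <<'E'
from h import *
s=cam("top"); f=lambda x,y,z:ray(s,270+x/5-.4,222+y/5-.4,z)
c=np.array([f(*p,10) for p in((66,26),(731,116),(696,408),(25,320))])
m,y=bedpose(c); x=np.array([y[1],-y[0]])
print("bed",m,"yaw",np.degrees(np.arctan2(-y[0],y[1])),[np.linalg.norm(c[i]-c[i-1]).round() for i in range(4)])
L=lambda P:np.round([(P[:2]-m)@x,(P[:2]-m)@y],1)
print("anvil end",L(f(535,297,40)),L(f(597,300,36)),"jaw arm edges",L(f(318,142,48)),L(f(296,335,48)),"arm left end",L(f(268,335,48)))
print("grip top",L(f(260,98,79)))
g=lambda x,y,z:ray(s,160+x/5-.4,242+y/5-.4,z)
b=np.array([g(*p,50) for p in((52,45),(102,33),(125,112),(77,127))]);print(b.round(),b.mean(0),[np.linalg.norm(b[i]-b[i-1]).round() for i in range(4)])
d=(b[0]-b[3])+(b[1]-b[2]);print("block long axis dir deg",np.degrees(np.arctan2(d[1],d[0])))
t=cam("side"); h=lambda x,y,z:ray(t,240+x/3-.33,380+y/3-.33,z)
b=np.array([h(*p,50) for p in((282-250,465-442),(367-250,466-442),(370-250,511-442),(278-250,508-442))]);print(b.round(),b.mean(0),[np.linalg.norm(b[i]-b[i-1]).round() for i in range(4)])
print("tool yaw", R.from_quat(get_state()["eef_rot"]).as_matrix().round(3).tolist())
P=lambda lx,ly:(m+lx*x+ly*y).round(1)
print("drop",P(-30,-20),"grip",P(45,80),"anvil", P(-30,-70))
E
```

```text
bed [ 539.44253602 -100.93608793] yaw -6.364894118289829 [np.float64(149.0), np.float64(338.0), np.float64(148.0), np.float64(338.0)]
anvil end [-30.  -78.3] [ -27.4 -109.2] jaw arm edges [30.6 36.9] [-63.5  35.4] arm left end [-65.3  48.8]
grip top [45.7 68. ]
[[564. 327.  50.]
 [570. 303.  50.]
 [532. 290.  50.]
 [525. 313.  50.]] [547.67724566 308.37276546  50.        ] [np.float64(42.0), np.float64(25.0), np.float64(40.0), np.float64(24.0)]
block long axis dir deg 18.86579029292923
[[571. 305.  50.]
 [533. 294.  50.]
 [521. 318.  50.]
 [561. 329.  50.]] [546.69839594 311.57758662  50.        ] [np.float64(26.0), np.float64(40.0), np.float64(27.0), np.float64(41.0)]
tool yaw [[0.964, 0.266, 0.0], [0.266, -0.964, -0.0], [-0.0, 0.0, -1.0]]
drop [ 507.4 -117.5] grip [593.  -26.4] anvil [ 501.9 -167.2]
```

```bash
cat >> h.py <<'E'
BED=np.array([539.4,-100.9]); YAW=np.radians(-6.36)
def cal(lx,ly):
    c,s_=np.cos(YAW),np.sin(YAW); return BED+np.array([c*lx-s_*ly,s_*lx+c*ly])
def go(x,y,z,ang=None,st=None):
    "shift in tool cm + turn deg, to TCP x,y,z with tool y at world angle ang (mod 180)"
    st=st or get_state(); M=R.from_quat(st["eef_rot"]).as_matrix()
    d=M.T@(np.array([x,y,z])-st["tcp_pos"])/10; a=np.degrees(np.arctan2(M[1,1],M[0,1]))
    t=0 if ang is None else -((ang-a+90)%180-90)
    return d.round(2).tolist(),round(t,1)
E
python3 - <<'E'
from h import *
print(go(520,-200,180,-73),go(547,310,120,-73),go(547,310,16,-73), cal(-30,-28))
E
```

```text
([44.82, -34.41, 5.87], np.float64(-1.6)) ([60.97, -82.86, 11.87], np.float64(-1.6)) ([60.97, -82.86, 22.27], np.float64(-1.6)) [ 506.48293161 -125.40442019]
```

Emit:
play_rows:
  series:
    - [8.8,44.8,-34.4,5.9,-1.6]
    - [8.8,44.8,-34.4,5.9,-1.6]
    - [8.8,44.8,-34.4,5.9,-1.6]
    - [8.8,44.8,-34.4,5.9,-1.6]
    - [8.8,44.8,-34.4,5.9,-1.6]
    - [8.8,44.8,-34.4,5.9,-1.6]
    - [8.8,44.8,-34.4,5.9,-1.6]
    - [8.8,44.8,-34.4,5.9,-1.6]
    - [8.8,44.8,-34.4,5.9,-1.6]
    - [8.8,61,-82.9,11.9,-1.6]
    - [8.8,61,-82.9,11.9,-1.6]
    - [8.8,61,-82.9,11.9,-1.6]
    - [8.8,61,-82.9,11.9,-1.6]
    - [8.8,61,-82.9,11.9,-1.6]
    - [8.8,61,-82.9,11.9,-1.6]
    - [8.8,61,-82.9,11.9,-1.6]
    - [8.8,61,-82.9,11.9,-1.6]
    - [8.8,61,-82.9,11.9,-1.6]
    - [8.8,61,-82.9,11.9,-1.6]
    - [8.8,61,-82.9,11.9,-1.6]

```text
t: 3.2
tcp_pos: [536.8, 247.7, 127.6]
eef_rot: [0.989, 0.148, 0.0, -0.0]
force: [1.3, -0.1, 0.2]
opening: 87.9
gripper_force: 0.0
```

```bash
python3 - <<'E'
from h import *
print(get_state()["tcp_pos"],go(547,310,120,-73),go(547,310,16,-73))
E
```

```text
[536.79172089 247.70255844 127.59042818] ([2.8, -5.66, 0.76], np.float64(0.0)) ([2.79, -5.66, 11.16], np.float64(0.0))
```

Emit:
play_rows:
  series:
    - [8.8,2.8,-5.7,0.8,0]
    - [8.8,2.8,-5.7,0.8,0]
    - [8.8,2.8,-5.7,0.8,0]
    - [8.8,2.8,-5.7,0.8,0]
    - [8.8,2.8,-5.7,0.8,0]

```text
t: 3.7
tcp_pos: [546.7, 306.4, 119.6]
eef_rot: [0.989, 0.147, -0.0, 0.0]
force: [-0.6, -1.2, -0.1]
opening: 87.9
gripper_force: 0.0
```

```bash
python3 - <<'E'
from h import *
s=cam("side"); cv2.imwrite("pics/side2.png",s["frame"][250:470,130:450])
print([ (np.round(w(s,r["xyz"])).tolist(),round(r["p"],2)) for r in recognise("side","block")])
print(get_state()["tcp_pos"],go(547,310,16,-73))
E
```

```text
[([547.0, 321.0, 38.0], 0.86)]
[546.88064008 306.42563613 119.86271875] ([0.11, -0.34, 10.39], np.float64(-0.1))
```

View pics/side2.png

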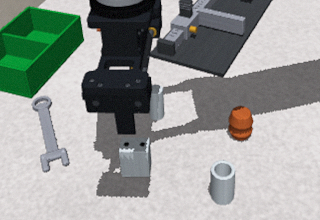

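The gripper stands squarely over the block, whose top is at crop (135,142). The near finger is in line with it and the fingers are clear of the rod, so I go down.

Emit:
play_rows:
  series:
    - [8.8,0.1,-0.3,4,0]
    - [8.8,0.1,-0.3,8,0]
    - [8.8,0.1,-0.3,10.4,0]
    - [8.8,0.1,-0.3,10.4,0]
    - [2,0.1,-0.3,10.4,0]
    - [2,0.1,-0.3,10.4,0]
    - [2,0.1,-0.3,10.4,0]
    - [2,0.1,-0.3,10.4,0]
    - [2,0.1,-0.3,10.4,0]
    - [2,0.1,-0.3,10.4,0]
    - [2,0.1,-0.3,10.4,0]
    - [2,0.1,-0.3,10.4,0]
    - [2,0.1,-0.3,10.4,0]

```text
t: 5.1
tcp_pos: [546.8, 311.2, 15.5]
eef_rot: [0.989, 0.148, -0.0, 0.0]
force: [0.0, -1.0, 0.4]
opening: 25.8
gripper_force: 30.0
```

```bash
python3 - <<'E'
from h import *
a=np.degrees(YAW)-90
x,y=cal(-30,-28)
print(get_state()["tcp_pos"],go(547,310,130,-73),go(x,y,130,a),go(x,y,30,a))
E
```

```text
[546.8055974  311.15488075  15.48756035] ([-0.02, 0.12, -11.45], np.float64(0.0)) ([-16.63, 40.57, -11.44], np.float64(23.4)) ([-16.62, 40.57, -1.44], np.float64(23.4))
```

Emit:
play_rows:
  series:
    - [2,0,0,-4,0]
    - [2,0,0,-8,0]
    - [2,0,0,-11.4,0]
    - [2,-16.6,40.6,-11.4,23.4]
    - [2,-16.6,40.6,-11.4,23.4]
    - [2,-16.6,40.6,-11.4,23.4]
    - [2,-16.6,40.6,-11.4,23.4]
    - [2,-16.6,40.6,-11.4,23.4]
    - [2,-16.6,40.6,-11.4,23.4]
    - [2,-16.6,40.6,-11.4,23.4]
    - [2,-16.6,40.6,-11.4,23.4]
    - [2,-16.6,40.6,-11.4,23.4]
    - [2,-16.6,40.6,-11.4,23.4]
    - [2,-16.6,40.6,-11.4,23.4]
    - [2,-16.6,40.6,-11.4,23.4]
    - [2,-16.6,40.6,-11.4,23.4]
    - [2,-16.6,40.6,-11.4,23.4]
    - [2,-16.6,40.6,-11.4,23.4]

```text
t: 6.9
tcp_pos: [506.9, -124.5, 129.5]
eef_rot: [0.998, -0.055, -0.0, -0.0]
force: [0.1, -0.0, -2.0]
opening: 25.7
gripper_force: 30.0
```

```bash
python3 - <<'E'
from h import *
a=np.degrees(YAW)-90
x,y=cal(-30,-28)
s=cam("side");f=s["frame"].copy(); t=cam("top")
u,v=proj(s,[*cal(-30,-28),60]);print(u,v)
o=np.zeros((600,800,3),np.uint8)
o[:,:400]=cv2.resize(f[190:340,260:360+0],(400,600)) 
o[:304,400:]=cv2.resize(t["frame"][222:310,270:386],(400,304))
cv2.imwrite("pics/p3.png",o)
print(get_state()["tcp_pos"],go(x,y,40,a),go(x,y,27,a))
E
```

```text
369.25369976614707 242.48326294931954
[ 506.91982318 -124.83691278  129.4945445 ] ([-0.04, 0.06, 8.95], np.float64(0.0)) ([-0.04, 0.06, 10.25], np.float64(0.0))
```

View pics/p3.png

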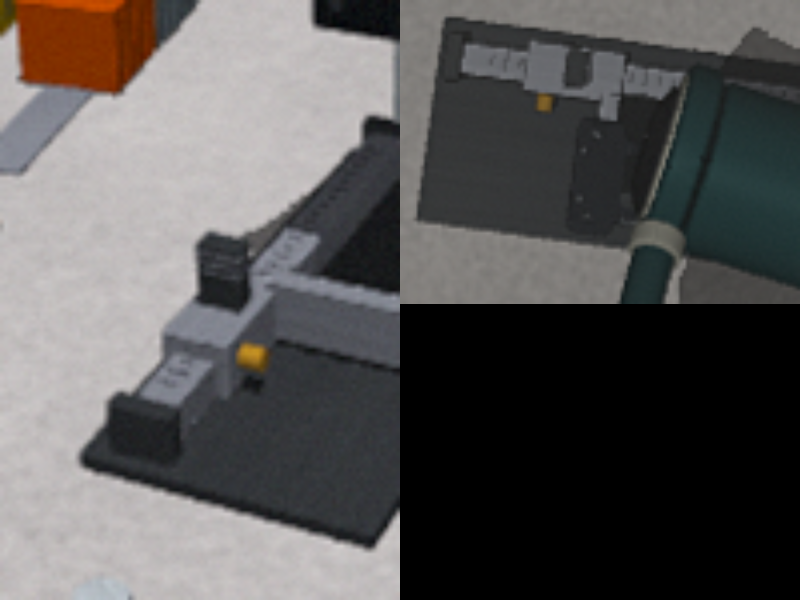

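The jaw is undisturbed, with its thumb grip at crop (225,272). The gripper hangs over the bed, clear of it. Next I lower the block.

Emit:
play_rows:
  series:
    - [2,0,0,4,0]
    - [2,0,0,8,0]
    - [2,0,0,9.5,0]
    - [2,0,0,10.1,0]
    - [2,0,0,10.3,0]
    - [2,0,0,10.4,0]
    - [2,0,0,10.4,0]

```text
t: 7.7
tcp_pos: [508.1, -125.8, 26.8]
eef_rot: [0.998, -0.056, 0.001, 0.0]
force: [-0.8, -0.4, -1.6]
opening: 25.9
gripper_force: 30.0
```

Emit:
play_rows:
  series:
    - [2,0,0,0.05,0]
    - [2,0,0,0.1,0]
    - [2,0,0,0.1,0]

```text
t: 8.0
tcp_pos: [507.6, -125.7, 25.4]
eef_rot: [0.998, -0.056, 0.001, 0.0]
force: [-0.0, 0.7, 1.9]
opening: 25.6
gripper_force: 30.0
```

Emit:
play_rows:
  series:
    - [4,0,0,0,0]
    - [4,0,0,0,0]
    - [4,0,0,0,0]
    - [4,0,0,0,0]
    - [4,0,0,-3,0]
    - [4,0,0,-7,0]
    - [4,0,0,-11,0]
    - [4,0,0,-14,0]
    - [4,-5,-8,-16,0]
    - [4,-10,-16,-16,0]
    - [4,-15,-20,-16,0]
    - [4,-15,-24,-16,0]
    - [4,-15,-24,-16,0]

```text
t: 9.3
tcp_pos: [396.8, 98.7, 183.6]
eef_rot: [0.998, -0.056, 0.0, -0.0]
force: [0.7, 0.7, 0.7]
opening: 39.9
gripper_force: 0.0
```

```bash
python3 - <<'E'
from h import *
print(get_state()["tcp_pos"])
s=cam("side");t=cam("top")
o=np.zeros((600,800,3),np.uint8)
cv2.imwrite("pics/t4raw.png",t["frame"]);cv2.imwrite("pics/s4raw.png",s["frame"])
o[:,:480]=cv2.resize(s["frame"][200:350,270:390],(480,600),interpolation=cv2.INTER_CUBIC)
A=cv2.resize(t["frame"][222:310,270:422],(320,185)); o[:185,480:]=A
cv2.imwrite("pics/p4.png",o)
for n in("block","thumb_grip"): print(n,[(np.round(w(s,r["xyz"])).tolist(),round(r["p"],2)) for r in recognise("side",n)])
E
```

```text
[396.750847    98.68384084 183.61895685]
block [([507.0, -114.0, 44.0], 0.9)]
thumb_grip [([564.0, -48.0, 34.0], 0.92)]
```

View pics/p4.png

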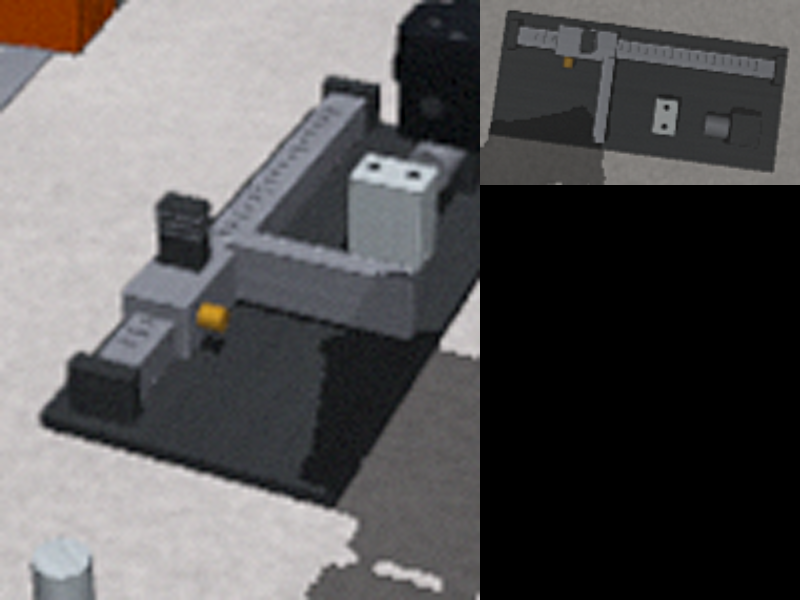

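The block stands upright and square on the bed, at crop (390,210), in line with the spindle and well clear of both faces. The thumb grip's top is at crop (185,203). I'll push it from its +y side with closed fingers.

```bash
python3 - <<'E'
from h import *
a=np.degrees(YAW)-90
x,y=cal(45,118)
print(go(x,y,130,a),go(x,y,56,a))
s=cam("side"); c=np.array(ray(s,270+185/4,200+203/4,79))[:2]-BED
print("grip side-view local",R.from_euler('z',-YAW).apply([*c,0]))
E
```

```text
([20.78, 6.51, 5.37], np.float64(0.2)) ([20.77, 6.51, 12.77], np.float64(0.2))
grip side-view local [41.80730617 75.59757593  0.        ]
```

Emit:
play_rows:
  series:
    - [0,7,2,5,0.2]
    - [0,14,4.5,5.4,0.2]
    - [0,20.8,6.5,5.4,0.2]
    - [0,20.8,6.5,5.4,0.2]
    - [0,20.8,6.5,5.4,0.2]
    - [0,20.8,6.5,9,0.2]
    - [0,20.8,6.5,12.7,0.2]
    - [0,20.8,6.5,12.7,0.2]
    - [0,20.8,6.5,12.7,0.2]

```text
t: 10.45
tcp_pos: [596.7, 7.8, 55.4]
eef_rot: [0.998, -0.059, -0.001, 0.0]
force: [0.2, -0.2, -0.9]
opening: 0.7
gripper_force: 0.0
```

```bash
cat >> h.py <<'E'
def loc(P): return R.from_euler('z',-YAW).apply([P[0]-BED[0],P[1]-BED[1],P[2]]).round(1)
E
python3 - <<'E'
from h import *
st=get_state();print(loc(st["tcp_pos"]),st["force"],st["opening"])
s=cam("side"); o=cv2.resize(s["frame"][200:350,270:390],(480,600),interpolation=cv2.INTER_CUBIC)
cv2.imwrite("pics/p5.png",o)
E
```

```text
[ 44.9 114.4  55.4] [ 0.20073564 -0.20768897 -0.88796589] 0.6704945005538068
```

View pics/p5.png

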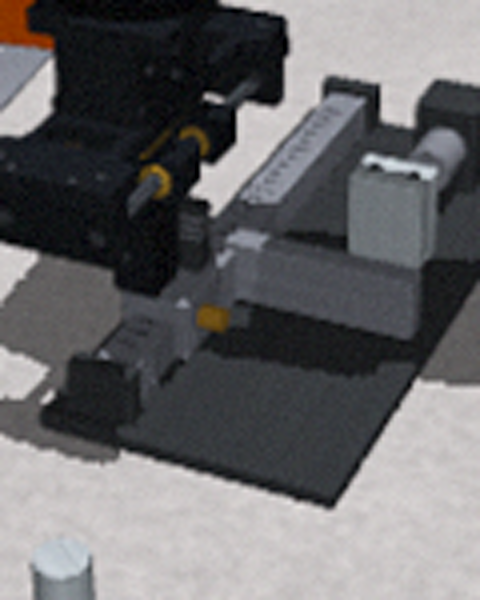

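The closed fingers, at (150,240), are just on the +y side of the thumb grip at (193,235), above the sleeve and clear of the lock knob. I start pushing.

Emit:
play_rows:
  series:
    - [0,0,0.5,0,0]
    - [0,0,1,0,0]
    - [0,0,1.4,0,0]
    - [0,0,1.7,0,0]
    - [0,0,2,0,0]
    - [0,0,2.3,0,0]
    - [0,0,2.6,0,0]
    - [0,0,2.9,0,0]
    - [0,0,3.2,0,0]
    - [0,0,3.5,0,0]

```text
t: 11.5
tcp_pos: [593.5, -25.1, 56.6]
eef_rot: [0.998, -0.057, 0.0, -0.0]
force: [-0.9, 2.4, 2.1]
opening: -0.3
gripper_force: 1.5
```

```bash
cat > q.py <<'E'
from h import *
st=get_state();print(loc(st["tcp_pos"]),R.from_euler('z',-YAW).apply(st["force"]).round(2),st["t"])
E
python3 q.py
```

```text
[45.4 81.3 56.6] [-1.16  2.32  2.09] 11.5
```

Emit:
play_rows:
  series:
    - [0,0,0.4,0,0]
    - [0,0,0.8,0,0]
    - [0,0,1.2,0,0]
    - [0,0,1.6,0,0]
    - [0,0,2,0,0]
    - [0,0,2.4,0,0]
    - [0,0,2.7,0,0]
    - [0,0,3,0,0]
    - [0,0,3.3,0,0]
    - [0,0,3.6,0,0]
    - [0,0,3.9,0,0]
    - [0,0,4.2,0,0]
    - [0,0,4.5,0,0]
    - [0,0,4.8,0,0]
    - [0,0,5.1,0,0]
    - [0,0,5.4,0,0]
    - [0,0,5.6,0,0]
    - [0,0,5.8,0,0]
    - [0,0,6,0,0]

```text
t: 13.4
tcp_pos: [586.6, -84.8, 56.5]
eef_rot: [0.998, -0.058, 0.0, -0.0]
force: [2.1, 4.9, 2.9]
opening: 0.5
gripper_force: 2.3
```

```bash
cat > v.py <<'E'
from h import *
import sys
st=get_state();print(loc(st["tcp_pos"]),R.from_euler('z',-YAW).apply(st["force"]).round(2),st["t"])
s=cam("side");t=cam("top")
o=np.zeros((600,800,3),np.uint8)
o[:,:400]=cv2.resize(s["frame"][190:310,310:390],(400,600),interpolation=cv2.INTER_CUBIC)
o[:300,400:]=cv2.resize(t["frame"][235:304,328:420],(400,300),interpolation=cv2.INTER_CUBIC)
cv2.imwrite(sys.argv[1],o)
E
python3 v.py pics/p6.png
```

```text
[45.2 21.2 56.5] [1.51 5.12 2.91] 13.4
```

View pics/p6.png

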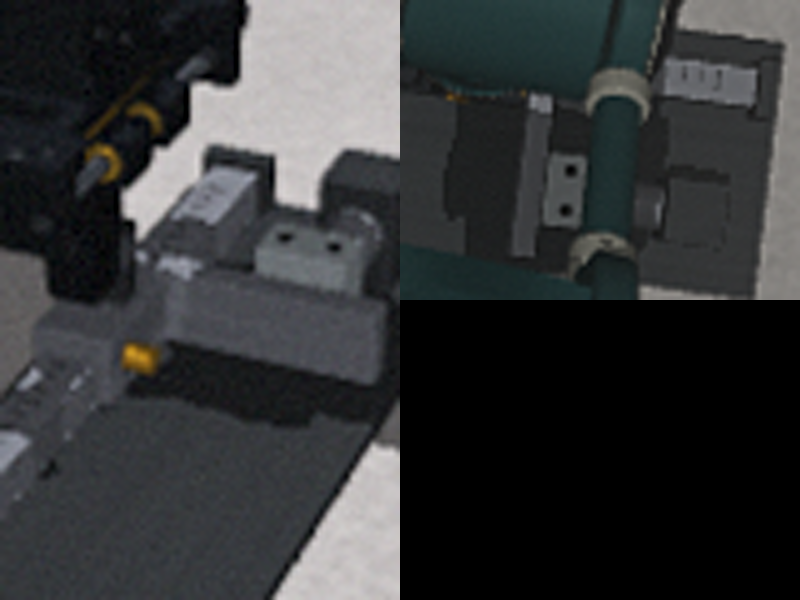

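The side view shows the jaw arm against the block, whose top is at (315,255). The top view shows the jaw's edge at (540,180), the block's top at (567,185), and still a gap to the spindle end at about x = 637. I push on gently.

Emit:
play_rows:
  series:
    - [0,0,0.2,0,0]
    - [0,0,0.4,0,0]
    - [0,0,0.6,0,0]
    - [0,0,0.8,0,0]
    - [0,0,0.9,0,0]
    - [0,0,1,0,0]

```text
t: 14.1
tcp_pos: [585.4, -94.7, 56.4]
eef_rot: [0.998, -0.058, 0.0, -0.0]
force: [2.8, 4.0, 1.9]
opening: 0.3
gripper_force: 2.2
```

Emit:
play_rows:
  series:
    - [0,0,0.1,0,0]
    - [0,0,0.2,0,0]
    - [0,0,0.3,0,0]
    - [0,0,0.4,0,0]
    - [0,0,0.5,0,0]

```text
t: 14.6
tcp_pos: [584.9, -99.3, 56.5]
eef_rot: [0.998, -0.058, 0.0, -0.0]
force: [3.1, 7.3, 3.2]
opening: 0.2
gripper_force: 3.8
```

```bash
python3 - <<'E'
from h import *
st=get_state();print(loc(st["tcp_pos"]),R.from_euler('z',-YAW).apply(st["force"]).round(2),st["t"])
t=cam("top"); f=t["frame"]
# intensity profile along measuring line at top of block / spindle
for z,lx in((60,-30),(42,-30),(48,-60)):
    ys=np.arange(-115,-20,3.)
    print(z,[int(f[int(round(v)),int(round(u))].mean()) for u,v in (proj(t,[*cal(lx,y),z]) for y in ys)])
E
```

```text
[45.1  6.6 56.5] [2.27 7.6  3.2 ] 14.6
60 [51, 54, 34, 32, 36, 39, 41, 41, 41, 43, 37, 33, 26, 63, 78, 80, 81, 80, 79, 77, 80, 86, 46, 60, 63, 63, 67, 29, 29, 30, 32, 31]
42 [54, 34, 32, 36, 39, 41, 41, 41, 43, 41, 33, 26, 63, 79, 78, 81, 80, 79, 79, 80, 86, 45, 58, 60, 63, 67, 37, 29, 30, 32, 31, 31]
48 [49, 55, 56, 49, 50, 25, 50, 49, 38, 91, 95, 87, 81, 73, 30, 29, 33, 30, 32, 33, 30, 28, 63, 61, 63, 64, 51, 31, 29, 33, 32, 33]
```

Emit:
play_rows:
  series:
    - [0,0,0.03,0,0]
    - [0,0,0.03,0,0]

```text
t: 14.85
tcp_pos: [584.9, -99.3, 56.5]
eef_rot: [0.998, -0.058, 0.0, -0.001]
force: [2.3, 6.5, 2.6]
opening: 0.6
gripper_force: 3.4
```

Emit:
play_rows:
  series:
    - [0,0,0.03,0,0]
    - [0,0,0.06,0,0]
    - [0,0,0.06,0,0]

```text
t: 15.15
tcp_pos: [585.0, -99.4, 56.5]
eef_rot: [0.998, -0.058, 0.0, -0.001]
force: [3.8, 7.7, 3.3]
opening: 0.6
gripper_force: 4.2
```

Emit:
play_rows:
  series:
    - [0,0,0.05,0,0]
    - [0,0,0.1,0,0]
    - [0,0,0.1,0,0]

```text
t: 15.45
tcp_pos: [585.0, -99.8, 56.5]
eef_rot: [0.998, -0.058, 0.0, -0.001]
force: [3.3, 10.2, 4.5]
opening: 0.2
gripper_force: 5.4
```

Emit:
play_rows:
  series:
    - [0,0,0.02,0,0]
    - [0,0,0.02,0,0]
    - [0,0,0.02,0,0]
    - [0,0,0.02,0,0]

```text
t: 15.85
tcp_pos: [585.0, -99.8, 56.6]
eef_rot: [0.998, -0.058, 0.0, -0.001]
force: [3.6, 10.8, 3.8]
opening: 0.3
gripper_force: 5.7
```

Emit:
play_rows:
  series:
    - [0,0,0,0,0]
    - [0,0,0,0,0]
    - [0,0,0,0,0]
    - [0,0,0,0,0]

```text
t: 16.25
tcp_pos: [585.0, -99.8, 56.6]
eef_rot: [0.998, -0.058, 0.0, -0.001]
force: [3.7, 10.3, 4.3]
opening: 0.5
gripper_force: 5.7
```

Emit:
play_rows:
  series:
    - [0,0,-0.1,0,0]
    - [0,0,-0.2,0,0]
    - [0,0,-0.4,0,0]
    - [0,0,-0.8,0,0]
    - [0,0,-1.5,0,0]
    - [0,0,-2.5,0,0]
    - [0,0,-3,-4,0]
    - [0,0,-3,-8,0]
    - [0,0,-3,-12,0]
    - [0,-4,-7,-14,0]
    - [0,-8,-11,-15,0]
    - [0,-12,-15,-15,0]
    - [0,-15,-19,-15,0]
    - [0,-15,-24,-15,0]
    - [0,-15,-24,-15,0]

```text
t: 17.75
tcp_pos: [461.3, 157.4, 206.7]
eef_rot: [0.998, -0.056, 0.0, -0.001]
force: [0.5, -0.6, 1.0]
opening: 0.4
gripper_force: 0.0
```

```bash
python3 v.py pics/p7.png
```

```text
[-106.2  248.1  206.7] [ 0.59 -0.49  0.96] 17.75
```

View pics/p7.png

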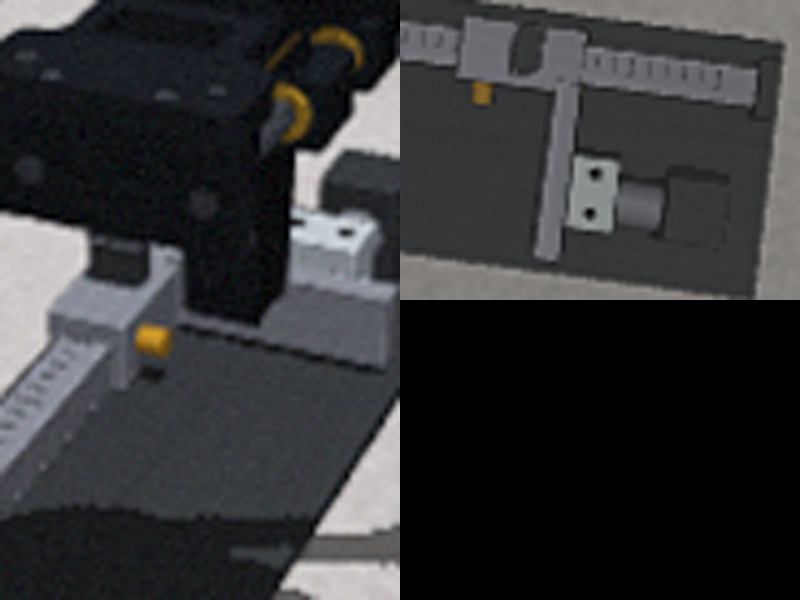

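The top view shows the block at (594,193) held square between the jaw arm at x = 570 and the spindle end at x = 620, with no gap on either side. The arm is clear of everything.

```bash
python3 -c "
from plant import *
print(finish_job())"
```

```text
the job is handed in; nothing more can be done
None
```

The block stands upright and square in the caliper, nipped at about 8 N net (roughly 10.6 N push less 2.5 N slide friction, held about 0.8 s); the arm let go and moved clear, and the job was handed in at about 18 s, with no verdict shown.

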